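# Find the empty cells of a die box by pressing, and load two dies

## Robot

A 6-joint arm with a two-finger parallel gripper is mounted at the origin on the work surface. World frame = base frame: x ahead of the robot, y to its left, z up, the work surface at z = 0. Lengths are in m, angles in rad, forces in N, time in s.
With the tool pointing down it reaches from about 0.275 to 0.725 m from the base axis. Payload 5.6 kg.
Tool frame: the origin (TCP) lies between the finger pads; the fingertips stand 19 mm ahead of it and the grasp point (between the pads) is the TCP; z points along the fingers, y is the line along which they close (so a half turn about z gives the same grasp; the last joint's range is limited). The gripper opens to 85 mm and grips with 20 to 120 N. Pads are 22 mm wide; open, the fingers measure 114 mm over their backs; the gripper's body (76 mm by 85 mm) begins 54 mm behind the grasp point. The pads swing forward as they close: fully open they stand 13 mm farther back than shut.
Start: joints at [-0.935, 0.255, 0.108, 0, -1.424, -0.285], TCP at [0.189, -0.516, 0.25] pointing down, gripper open.
Joint ranges: [-2.95, 2.95], [-1.21, 1.97], [-1.09, 1.5], [-2.87, 1.71], [-2.94, -0.07], [-3.05, 3.05]. Speed limits (rad/s): [2.57, 2.57, 3.14, 3.14, 3.14, 3.14].

## Interface

Orientations are given as a unit quaternion [x, y, z, w].
In Python, from workcell import arm gives the robot as it stands.
- The arm moves only by the tool move_arm, never from a script. Its argument "rows" is a list of rows, each a list of 3 entries, a list of its own where there are three numbers: the turn, a rotation vector about the tool's x, y, z in rad, then the shift along the tool's x, y, z in mm, then the opening, from -1 (shut) to 1 (fully open). In form: [[[ax, ay, az], [dx, dy, dz], claw], ...]. A call has exactly 8 rows; each row shifts and turns the commanded pose from where the row before left it, along the tool's axes as they then stand; what a row does not reach is not made up. A row lasts 1/10 s, in which the tool goes at most 50 mm and 8.59 degrees, less where a joint would pass 70% of its speed; a pose out of reach is approached as far as the arm can. A call is refused whole if a number of a shift passes 50 or a number of a turn 0.15, either way. A call with a gripper value outside its range is refused whole. The fingers move at their own pace and stop on an object; "newtons" is the grip in N (left out, the last holds). Time passes only in rows, so rows that do not move let the fingers close, or fill a call up. It gives the time, the measured TCP pose, the force, the opening and the grip force at its end, in the units of the state.
- arm.state(): the state, without advancing time (a new reading comes with each control period).
- arm.read_camera(name): name is "side" or "top" or "wrist"; returns the picture (420x560x3 uint8, blue, green, red); there is no depth.
- arm.camera_params(name): a dict with "fovy" (degrees; the focal length in pixels is half the picture's height over the tangent of half this angle, whatever the lens; pixels are square), "cx", "cy" (the principal point, pixels), "xyz" and "rotation" of the camera in the world. Camera axes: x right, y down, z forward; pixel columns grow to the right and rows downward; lengths in m; the calibration is good to about 2 mm. A picture is of the moment at which its call begins: read the wrist's pose just before it. camera_params takes no time and is no camera call; for the wrist camera it gives the pose at the moment of the call.
- arm.sign_off(): hands the job in; it is judged then, once.
The state is a dict: "clock": time; "joint_pos": joint angles; "dq": joint speeds; "tau": joint torques, N m; "tool_pos": TCP position; "eef_rot": TCP orientation; "force": force on the tool from outside, world axes, zero at the start; "wrist_torque": the same for the moment, N m; "gripper_width": finger opening in m; "finger_force": force on a finger pad.
Only numpy, scipy, OpenCV 4.12 (cv2) and the standard library are available. Lean on these libraries where they do the work, as an engineer would, in place of code of your own. Each camera call takes 0.05 s, during which the arm holds its last target. There are 200 camera calls.

## Task

The blue six-cell box is mostly packed: a finished die already lies hidden under four of its six grey plates, and two cells are empty. Press on the plates by touch, gently so that nothing packed is crushed, to find the two that sink to the bottom, then stand the two loose stone dies in those two cells, upright and fully down, one in each. Leave the other things on the bench where they are.

Things in the scene. Friction and masses are not known exactly. Their poses are not given: they have to be found in the camera images.
- die_box: Blue box screwed to the bench, 128 (x) x 186 (y) x 46 mm high; origin at the centre of its underside, z up. Six square wells 46 mm wide, centred at box x = -29 or +29 mm and y = -58, 0 or +58 mm, walls 12 mm thick between and around them. Each is closed by a grey plate. More than 35 N on box or plate, by the robot or through a die, crushes what is packed; 8 N is ample
- box_top (a point): Centre of the box's top face (46 mm above the bench). Six alike 44 mm plates start 0 to 1.5 mm below it. Each has a springy face (2.5 N/mm, gives 6 mm) and slides down against 3 N of friction, staying where pushed. The slide stops hard 2.5 to 5 mm down over a packed die; in an empty cell only at 24 mm, then being the floor for a die. Which two are empty changes every time
- die_a: Loose stone die, 110 to 200 g, upright on the bench: cream round base 38 mm across, 26 mm high, with a red band, and on it a brass post 16 mm across and 30 mm tall to hold it by. Origin at the centre of the underside, z up along the post. Fully down in an empty cell, its underside is 24 mm below the box's top and its base stands 2 mm proud of it
- die_b: The second loose stone die, the same as die_a (either die may go in either empty cell)
- jaw_model: Bystander: model jaw on a clear round foot 76 mm across, 68 mm high; origin under the foot
- resin_jar: Bystander: amber jar 48 mm across, 60 mm high; origin under its centre
- dappen: Bystander: small green glass cup 40 mm across, 26 mm high; origin under its centre
- scaler: Bystander: steel hand instrument with a red band, about 165 mm long and 8 mm thick, lying along its x; origin under its middle
- carver: Bystander: steel hand instrument with a yellow band, about 165 mm long and 8 mm thick, lying along its x; origin under its middle
There are look-alikes about, which are no part of the job. What is shaped like the die_b but black or brown is not meant.

How it is judged:
At the end, for the whole second after the job is handed in: Both dies stand in cells of the box (origin within 50 mm in x and 80 mm in y of the box's centre), their undersides at least 20 mm below the box's top (only an empty cell with its plate pushed down allows that), upright within 0.1 rad and at rest (z of die_a in the frame of die_box between 0.014 and 0.026 m and x of die_a in the frame of die_box between -0.05 and 0.05 m and y of die_a in the frame of die_box between -0.08 and 0.08 m and angle between each of die_a, die_b's own z axis and vertical below 0.1 rad and linear speed of each of die_a, die_b below 0.02 m/s and z of die_b in the frame of die_box between 0.014 and 0.026 m and x of die_b in the frame of die_box between -0.05 and 0.05 m and y of die_b in the frame of die_box between -0.08 and 0.08 m); the robot touches nothing.
It fails at once if the robot, or a die it holds, presses on the box or a plate with more than 35 N (contact force between any of the fingers, the arm, die_a, die_b and die_box above 35 N).
It fails at once if a bystander (jaw model, jar, glass cup or hand instrument) is moved more than 30 mm (distance of any of jaw_model, resin_jar, dappen, scaler, carver from where it was at the start of the episode above 0.03 m).
It also fails if it takes over 72 s, if anything falls off the work surface, if the arm or the gripper's body presses on something with over 40 N, if the wrist force passes 120 N, or if a joint passes its speed limit or range.

## Working session

There is one attempt and no reset: what is moved stays moved. The work goes in short steps, Python scripts to look and compute and a tool call to move; the robot and the scene stay as the last step left them, time stands still between calls to the robot, and variables do not carry over. Pictures are saved under pics/ and viewed, at most 10 in all, crops included, and the job is handed in when it is done.

Besides the shell and the picture viewer there is one more tool, called after ">>>" as a command line: name --argument value ..., lists and objects as JSON in quotes. move_arm: Moves the arm, as the interface text tells. Its arguments: {"type":"object","properties":{"rows":{"type":"array","items":{"type":"array"}},"newtons":{"type":"number"}},"required":["rows"]}

```bash
mkdir -p pics; ls; cat > h.py <<'E'
import numpy as np, cv2, math
from workcell import arm
def ray(p,u,v):
    f=210/math.tan(math.radians(p["fovy"])/2)
    d=np.array([(u-p["cx"])/f,(v-p["cy"])/f,1.0])
    return np.array(p["xyz"]),np.array(p["rotation"]).reshape(3,3)@d
def onz(p,u,v,z):
    o,d=ray(p,u,v); return o+d*(z-o[2])/d[2]
E
python3 - <<'E'
from h import *
s=arm.state();print(s)
for n in("top","side"):
    im=arm.read_camera(n);cv2.imwrite(f"pics/{n}0.png",im);print(n,arm.camera_params(n))
print(arm.camera_params("wrist"))
E
```

```text
pics
{'clock': 0.0, 'joint_pos': array([-9.35387231e-01,  2.55759410e-01,  1.07011914e-01, -4.81914672e-04,
       -1.42388044e+00, -2.84606327e-01]), 'dq': array([-0.00040441,  0.00135271, -0.00145057,  0.00029685,  0.00021612,
        0.00099173]), 'tau': array([ 2.71162917e-04, -3.86629057e+01,  2.37941480e+01,  5.36512166e+00,
       -6.01585692e-03,  9.99276075e-07]), 'tool_pos': array([ 0.18891805, -0.51605665,  0.24939103]), 'eef_rot': array([-1.74468352e-01,  9.84662327e-01,  9.26413206e-04, -1.93021383e-04]), 'force': array([0.02494543, 0.09339134, 0.67237228]), 'wrist_torque': array([-0.0160223 , -0.00087355,  0.01233535]), 'finger_force': 0.0, 'gripper_width': 0.08514018963703956}
top {'fovy': 43.72888268856701, 'cx': 285.5233847723077, 'cy': 209.05529387002687, 'xyz': array([ 0.3313532 , -0.00553604,  1.49389273]), 'rotation': array([-0.69837316,  0.71269331, -0.0392672 ,  0.05292698])}
side {'fovy': 50.96847924423114, 'cx': 275.9877896628426, 'cy': 214.3840098569257, 'xyz': array([ 0.44075154, -0.65796894,  0.81530446]), 'rotation': array([ 0.92810142, -0.08258401,  0.02349371, -0.36229227])}
{'fovy': 71.35132535454267, 'cx': 280.7288980215747, 'cy': 208.58307600094406, 'xyz': array([ 0.11956881, -0.5416294 ,  0.372433  ]), 'rotation': array([0.56664593, 0.81101512, 0.11960186, 0.08283875])}
```

```bash
sed -i 's/np.array(p\["rotation"\]).reshape(3,3)@d/Rotation.from_quat(p["rotation"]).apply(d)/; 1a from scipy.spatial.transform import Rotation' h.py; cat h.py
```

```text
import numpy as np, cv2, math
from scipy.spatial.transform import Rotation
from workcell import arm
def ray(p,u,v):
    f=210/math.tan(math.radians(p["fovy"])/2)
    d=np.array([(u-p["cx"])/f,(v-p["cy"])/f,1.0])
    return np.array(p["xyz"]),Rotation.from_quat(p["rotation"]).apply(d)
def onz(p,u,v,z):
    o,d=ray(p,u,v); return o+d*(z-o[2])/d[2]
```

View pics/top0.png

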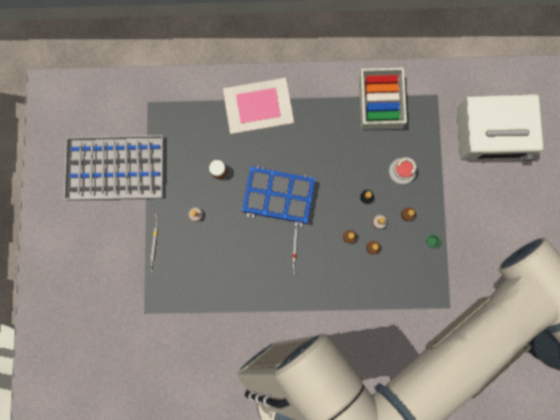

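View pics/side0.png

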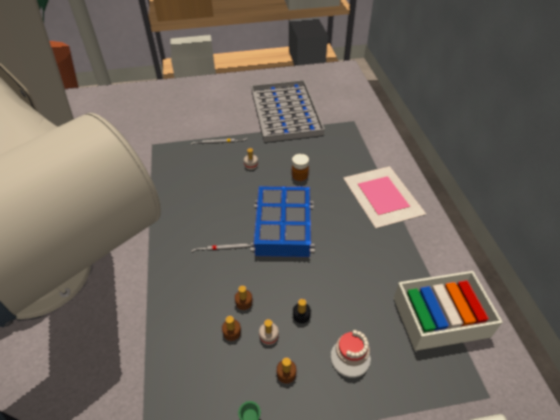

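Top view: candidates for the dies are cream at (195,214) and (380,221) — chosen by description. Look-alikes: brown at (350,237), (374,247), (409,214), black at (367,196). Box at (280,195), scaler (295,248), jar (217,169), carver (154,243), jaw (403,170), dappen (432,241).

```bash
python3 - <<'E'
from h import *
im={n:cv2.imread(f"pics/{n}0.png") for n in("top","side")}
P={n:arm.camera_params(n) for n in im}
for n in im:
    hsv=cv2.cvtColor(im[n],cv2.COLOR_BGR2HSV)
    br=cv2.inRange(hsv,(12,150,110),(28,255,255))
    k,l,st,c=cv2.connectedComponentsWithStats(br)
    for i in range(1,k):
        if st[i,4]>12: print(n,"brass",c[i].round(1),st[i,4],onz(P[n],*c[i],0.050)[:2].round(4))
    cr=cv2.inRange(hsv,(0,20,120),(20,110,255))
    k,l,st,c=cv2.connectedComponentsWithStats(cr)
    for i in range(1,k):
        if 20<st[i,4]<600: print(n,"cream",c[i].round(1),st[i,4],onz(P[n],*c[i],0.026)[:2].round(4))
    bl=cv2.inRange(hsv,(108,150,60),(125,255,255))
    cs,_=cv2.findContours(bl,cv2.RETR_EXTERNAL,cv2.CHAIN_APPROX_NONE)
    c=max([c for c in cs if abs(cv2.boundingRect(c)[0]-265)<40],key=cv2.contourArea); r=cv2.minAreaRect(c);print(n,r)
    b=[onz(P[n],*q,0.046)[:2] for q in cv2.boxPoints(r)];print(np.round(b,4),np.mean(b,0))
    # plate holes: grey inside box
    x,y,w,h=cv2.boundingRect(c)
    m=np.zeros_like(bl);cv2.drawContours(m,[c],-1,255,-1)
    g=cv2.erode(m,np.ones((3,3)))&~cv2.inRange(hsv,(100,120,0),(130,255,255))
    k,l,st,cc=cv2.connectedComponentsWithStats(g)
    pts=[onz(P[n],*cc[i],0.0455)[:2] for i in range(1,k) if st[i,4]>60]
    print(np.round(pts,4),np.mean(pts,0))
a=cv2.resize(im["top"][180:260,180:220],None,fx=7,fy=7);b=cv2.resize(im["top"][180:260,340:420],None,fx=7,fy=7)
cv2.imwrite("pics/crop.png",np.hstack([a[:,:230],b]))
E
```

```text
top brass [374.3  87.6] 45 [ 0.8658 -0.24  ]
top brass [389.4  87.2] 17 [ 0.8658 -0.2828]
top brass [367.8 194.6] 23 [ 0.5568 -0.2092]
top brass [409.2 212.8] 56 [ 0.5032 -0.3213]
top brass [349.8 236. ] 66 [ 0.4422 -0.1551]
top brass [373.4 247.1] 67 [ 0.4106 -0.219 ]
top cream [382.2  94. ] 340 [ 0.8547 -0.2659]
top cream [507.2 132.3] 171 [ 0.7319 -0.6169]
top cream [ 93.7 160.9] 489 [0.6764 0.5721]
top cream [122.4 153.8] 42 [0.6953 0.4892]
top cream [134.2 154.2] 48 [0.6933 0.4549]
top cream [145.9 154. ] 48 [0.6931 0.4209]
top cream [403.7 167.9] 253 [ 0.6352 -0.3174]
top cream [129.2 165.9] 116 [0.6593 0.4685]
top cream [146.9 165.5] 49 [0.6592 0.4173]
top cream [158.3 166.5] 50 [0.6554 0.3845]
top cream [158.5 180.4] 56 [0.6148 0.3832]
top cream [ 94.7 182.4] 125 [0.6132 0.5673]
top cream [111.5 181.8] 53 [0.6139 0.5187]
top cream [194.3 213.7] 126 [0.5167 0.2801]
top cream [378.4 221. ] 142 [ 0.4848 -0.2394]
top cream [293.5 255. ] 26 [0.3941 0.0012]
top cream [375.1 382.7] 218 [ 0.0459 -0.212 ]
top cream [338.5 417. ] 22 [-0.0417 -0.1105]
top ((278.438232421875, 194.6553344
[... 797 characters left out ...]
[0.5786 0.8901]
side cream [171.   62.8] 35 [0.3074 0.8551]
side cream [11.4 74.7] 36 [-0.2451  0.8837]
side cream [310. 108.] 204 [0.7328 0.4831]
side cream [214.2 139.9] 59 [0.4258 0.3797]
side cream [245.9 158.8] 36 [0.5056 0.2789]
side cream [254.4 158.7] 38 [0.5287 0.2749]
side cream [232.4 245.1] 112 [ 0.4371 -0.0169]
side cream [206.4 247. ] 34 [ 0.378  -0.0117]
side cream [268.3 330.4] 216 [ 0.4843 -0.2427]
side ((282.0, 221.5), (69.0, 56.0), 90.0)
[[ 0.5104  0.143 ]
 [ 0.6486  0.1167]
 [ 0.6007 -0.0945]
 [ 0.4806 -0.0722]] [0.56007171 0.02325977]
[[ 0.5487  0.1038]
 [ 0.606   0.0917]
 [ 0.537   0.046 ]
 [ 0.5937  0.0353]
 [ 0.525  -0.0103]
 [ 0.5816 -0.0219]] [0.56533029 0.04077438]
```

View pics/crop.png

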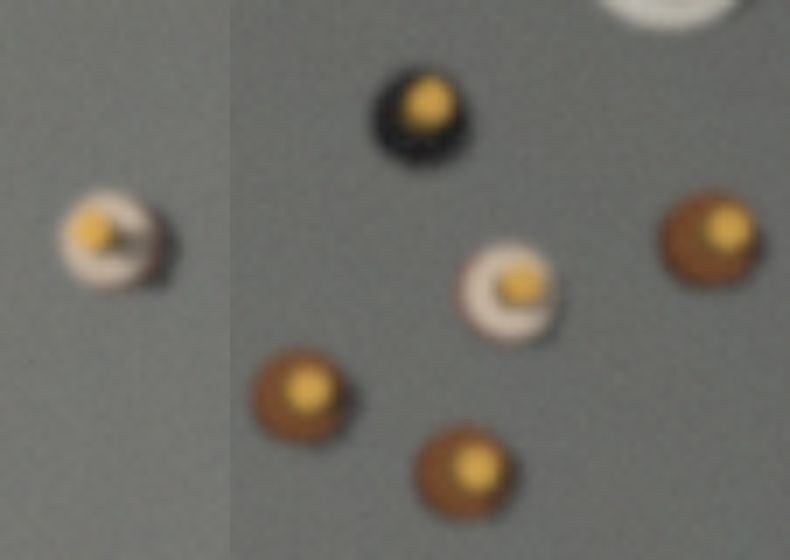

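The crop confirms it: cream dies with a red band at top pixels (194,213) and (380,221), with the brown and black look-alikes left out. The box size and plate pitch check out (58 mm). Its yaw is about -0.206, centre about (0.565, 0.0406).

>>> move_arm --rows '[[[0,0,0.139],[0,0,0],-1],[[0,0,0.139],[0,0,0],-1],[[0,0,0.139],[0,0,0],-1],[[0,0,0.139],[0,0,0],-1],[[0,0,0],[-20,48,0],-1],[[0,0,0],[-20,48,0],-1],[[0,0,0],[-20,48,0],-1],[[0,0,0],[-20,48,0],-1]]' --newtons 20

```text
clock: 0.9
tool_pos: [0.3024, -0.3497, 0.2499]
eef_rot: [0.103, 0.995, 0.0, -0.0]
force: [2.0, -0.5, 0.1]
gripper_width: -0.0002
finger_force: 0.0
```

```bash
cat >> h.py <<'E'
BC=np.array([0.565,0.0406]);BY=-0.206
BXa=np.array([math.cos(BY),math.sin(BY)]);BYa=np.array([-BXa[1],BXa[0]])
def cell(i,j): return BC+BXa*29*i/1000+BYa*58*j/1000   # i=-1/1, j=-1,0,1
def go(x,y,z):
    s=arm.state();R=Rotation.from_quat(s["eef_rot"]);m=R.as_matrix()
    d=R.inv().apply(np.array([x,y,z])-s["tool_pos"])*1000
    print("t",s["clock"],"pos",s["tool_pos"].round(4),"F",s["force"].round(2),"w",round(s["gripper_width"],4))
    print("tool delta mm",d.round(1),"ang tool y",round(math.atan2(m[1,1],m[0,1]),3),"tilt",m[:2,2].round(4),"dBoxY",round((BY+math.pi/2-math.atan2(m[1,1],m[0,1])),3))
E
python3 - <<'E'
from h import *
P={n:arm.camera_params(n) for n in("top","side")}
print("d1",onz(P["top"],193.6-.4,212.9-.4,.056),onz(P["side"],249.6,150.5,.05))
print("d2",onz(P["top"],381.9-.4,220.7-.4,.056),onz(P["side"],267.9,323.2,.05))
go(*cell(-1,-1),0.085)
E
```

```text
d1 [0.51623667 0.27729348 0.056     ] [0.51783851 0.28315804 0.05      ]
d2 [ 0.48339171 -0.24315997  0.056     ] [ 0.48456652 -0.24024371  0.05      ]
t 0.9 pos [ 0.3024 -0.3497  0.2499] F [ 1.98 -0.46  0.12] w -0.0002
tool delta mm [-148.4  377.6  165. ] ang tool y 1.365 tilt [-0.0004  0.0005] dBoxY -0.0
```

>>> move_arm --rows '[[[0,0,0],[-18,47,15],-1],[[0,0,0],[-18,47,15],-1],[[0,0,0],[-18,47,15],-1],[[0,0,0],[-18,47,15],-1],[[0,0,0],[-18,47,15],-1],[[0,0,0],[-18,47,20],-1],[[0,0,0],[-18,47,25],-1],[[0,0,0],[-18,47,25],-1]]'

```text
clock: 1.7
tool_pos: [0.5055, -0.0335, 0.1151]
eef_rot: [0.102, 0.995, 0.0, 0.0]
force: [0.4, -0.8, 0.4]
gripper_width: -0.0003
finger_force: 0.0
```

```bash
python3 - <<'E'
from h import *
go(*cell(-1,-1),0.065)
im=arm.read_camera("wrist");cv2.imwrite("pics/w1.png",im)
print(arm.camera_params("wrist"))
E
```

```text
t 1.7 pos [ 0.5055 -0.0335  0.1151] F [ 0.39 -0.8   0.42] w -0.0003
tool delta mm [-14.1  26.7  50.1] ang tool y 1.366 tilt [0.0001 0.0001] dBoxY -0.001
{'fovy': 71.35132535454267, 'cx': 280.7288980215747, 'cy': 208.58307600094406, 'xyz': array([ 0.43486827, -0.01504417,  0.23414836]), 'rotation': array([0.76692966, 0.62545342, 0.09082776, 0.11125298])}
```

>>> move_arm --rows '[[[0,0,0],[-14,27,0],-1],[[0,0,0],[0,0,30],-1],[[0,0,0],[0,0,14],-1],[[0,0,0],[0,0,0],-1],[[0,0,0],[0,0,0],-1],[[0,0,0],[0,0,0],-1],[[0,0,0],[0,0,0],-1],[[0,0,0],[0,0,0],-1]]'

```text
clock: 2.55
tool_pos: [0.5245, -0.0119, 0.0727]
eef_rot: [0.103, 0.995, 0.0, 0.001]
force: [0.1, -0.4, 0.3]
gripper_width: -0.0003
finger_force: 0.0
```

```bash
python3 - <<'E'
from h import *
go(*cell(-1,-1),0.065)
im=arm.read_camera("wrist");p=arm.camera_params("wrist");cv2.imwrite("pics/w2.png",im)
hsv=cv2.cvtColor(im,cv2.COLOR_BGR2HSV)
bl=cv2.inRange(hsv,(105,130,40),(130,255,255))
g=~bl
k,l,st,c=cv2.connectedComponentsWithStats(g)
for i in range(1,k):
    x,y,w,h,a=st[i]
    if 1500<a<60000 and x>0 and y>0 and x+w<560 and y+h<420:
        cs,_=cv2.findContours((l==i).astype(np.uint8),0,2)
        q=np.array([onz(p,*v,.0455)[:2] for v in cs[0][:,0].astype(float)],np.float32)*1000
        print(a,c[i].round(),cv2.minAreaRect(q))
for i in(-1,1):
  for j in(-1,0,1): print(i,j,cell(i,j).round(4))
E
```

```text
t 2.55 pos [ 0.5245 -0.0119  0.0727] F [ 0.1  -0.39  0.28] w -0.0003
tool delta mm [0.1 1.6 7.7] ang tool y 1.365 tilt [0.0014 0.0003] dBoxY -0.001
-1 -1 [ 0.5247 -0.0102]
-1 0 [0.5366 0.0465]
-1 1 [0.5485 0.1033]
1 -1 [ 0.5815 -0.0221]
1 0 [0.5934 0.0347]
1 1 [0.6053 0.0914]
```

View pics/w2.png

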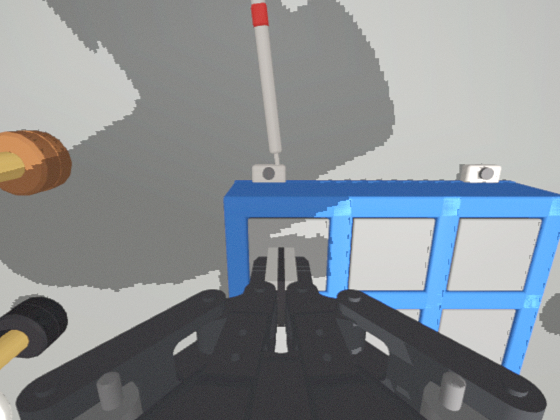

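Wrist view: closed fingertips above plate cell(-1,-1) at about (285,255), scaler just in front of the box. Pressing gently.

>>> move_arm --rows '[[[0,0,0],[0,1.6,5],-1],[[0,0,0],[0,0,3],-1],[[0,0,0],[0,0,2],-1],[[0,0,0],[0,0,2],-1],[[0,0,0],[0,0,0],-1],[[0,0,0],[0,0,0],-1],[[0,0,0],[0,0,0],-1],[[0,0,0],[0,0,0],-1]]'

```text
clock: 3.4
tool_pos: [0.5245, -0.0101, 0.06]
eef_rot: [0.102, 0.995, 0.0, 0.0]
force: [-1.2, 2.0, 2.5]
gripper_width: -0.0001
finger_force: 1.3
```

>>> move_arm --rows '[[[0,0,0],[0,0,1],-1],[[0,0,0],[0,0,1],-1],[[0,0,0],[0,0,1],-1],[[0,0,0],[0,0,0],-1],[[0,0,0],[0,0,0],-1],[[0,0,0],[0,0,0],-1],[[0,0,0],[0,0,0],-1],[[0,0,0],[0,0,0],-1]]'

```text
clock: 4.2
tool_pos: [0.5246, -0.0102, 0.0576]
eef_rot: [0.102, 0.995, 0.0, 0.0]
force: [-3.2, 2.7, 9.2]
gripper_width: -0.0001
finger_force: 4.2
```

>>> move_arm --rows '[[[0,0,0],[0,0,-18],-1],[[0,0,0],[0,29,0],-1],[[0,0,0],[0,29,0],-1],[[0,0,0],[0,0,8],-1],[[0,0,0],[0,0,5],-1],[[0,0,0],[0,0,2.5],-1],[[0,0,0],[0,0,2],-1],[[0,0,0],[0,0,0],-1]]'

```text
clock: 5.0
tool_pos: [0.5362, 0.0465, 0.0581]
eef_rot: [0.103, 0.995, 0.001, 0.0]
force: [-4.5, 5.9, 9.5]
gripper_width: 0.0
finger_force: 4.9
```

```bash
python3 -c "
from h import *
go(*cell(-1,0),0.0575)"
```

```text
t 5.0 pos [0.5362 0.0465 0.0581] F [-4.49  5.85  9.52] w 0.0
tool delta mm [-0.4  0.2  0.6] ang tool y 1.365 tilt [0.0003 0.001 ] dBoxY -0.0
```

>>> move_arm --rows '[[[0,0,0],[0,0,-18],-1],[[0,0,0],[0,46,0],-1],[[0,0,0],[0,12,8],-1],[[0,0,0],[0,0,5],-1],[[0,0,0],[0,0,3],-1],[[0,0,0],[0,0,2.5],-1],[[0,0,0],[0,0,0],-1],[[0,0,0],[0,0,0],-1]]'

```text
clock: 5.8
tool_pos: [0.5478, 0.1025, 0.0569]
eef_rot: [0.103, 0.995, -0.0, -0.0]
force: [-0.5, -0.3, 0.2]
gripper_width: 0.0001
finger_force: 0.5
```

```bash
python3 -c "
from h import *
go(*cell(-1,1),0.0575)"
```

```text
t 5.8 pos [0.5478 0.1025 0.0569] F [-0.47 -0.29  0.21] w 0.0001
tool delta mm [-0.5  1.  -0.6] ang tool y 1.365 tilt [-0.0006 -0.0005] dBoxY -0.0
```

>>> move_arm --rows '[[[0,0,0],[0,0,1],-1],[[0,0,0],[0,0,1],-1],[[0,0,0],[0,0,1],-1],[[0,0,0],[0,0,1],-1],[[0,0,0],[0,0,0],-1],[[0,0,0],[0,0,0],-1],[[0,0,0],[0,0,0],-1],[[0,0,0],[0,0,0],-1]]'

```text
clock: 6.6
tool_pos: [0.5481, 0.1034, 0.0529]
eef_rot: [0.102, 0.995, 0.0, -0.0]
force: [-0.3, -2.0, 2.6]
gripper_width: 0.0001
finger_force: 1.0
```

cell(-1,1) is empty (12 mm down at 2.6 N). Next, the far row.

>>> move_arm --rows '[[[0,0,0],[0,0,-23],-1],[[0,0,0],[-46,0,0],-1],[[0,0,0],[-12,0,8],-1],[[0,0,0],[0,0,5],-1],[[0,0,0],[0,0,3],-1],[[0,0,0],[0,0,2],-1],[[0,0,0],[0,0,0],-1],[[0,0,0],[0,0,0],-1]]'

```text
clock: 7.4
tool_pos: [0.6056, 0.0915, 0.0597]
eef_rot: [0.102, 0.995, -0.0, 0.002]
force: [2.3, -2.0, 7.1]
gripper_width: 0.0
finger_force: 3.5
```

```bash
python3 -c "
from h import *
go(*cell(1,1),0.0575)"
```

```text
t 7.4 pos [0.6056 0.0915 0.0597] F [ 2.34 -1.99  7.14] w 0.0
tool delta mm [ 0.4 -0.2  2.2] ang tool y 1.367 tilt [ 0.0035 -0.0004] dBoxY -0.002
```

>>> move_arm --rows '[[[0,0,0],[0,0,-16],-1],[[0,0,0],[0,-46,0],-1],[[0,0,0],[0,-12,7],-1],[[0,0,0],[0,0,5],-1],[[0,0,0],[0,0,3],-1],[[0,0,0],[0,0,2],-1],[[0,0,0],[0,0,0],-1],[[0,0,0],[0,0,0],-1]]'

```text
clock: 8.2
tool_pos: [0.5931, 0.0355, 0.0568]
eef_rot: [0.102, 0.995, 0.0, -0.0]
force: [-0.7, -0.1, 0.8]
gripper_width: 0.0
finger_force: 0.6
```

```bash
python3 -c "
from h import *
go(*cell(1,0),0.0575)"
```

```text
t 8.2 pos [0.5931 0.0355 0.0568] F [-0.74 -0.09  0.77] w 0.0
tool delta mm [-0.5 -0.7 -0.7] ang tool y 1.366 tilt [-0.0002  0.0003] dBoxY -0.001
```

>>> move_arm --rows '[[[0,0,0],[0,0,1],-1],[[0,0,0],[0,0,1],-1],[[0,0,0],[0,0,1],-1],[[0,0,0],[0,0,1],-1],[[0,0,0],[0,0,0],-1],[[0,0,0],[0,0,0],-1],[[0,0,0],[0,0,0],-1],[[0,0,0],[0,0,0],-1]]'

```text
clock: 9.0
tool_pos: [0.5934, 0.0347, 0.0531]
eef_rot: [0.102, 0.995, 0.0, 0.0]
force: [0.9, 2.0, 2.1]
gripper_width: 0.0001
finger_force: 1.0
```

Empty cells: (-1,1) and (+1,0). The other three I pressed stopped hard, so the unpressed one (+1,-1) must be packed as well. Now to the left die.

>>> move_arm --rows '[[[0,0,0],[0,0,-45],-1],[[0,0,0],[10,18,-45],0],[[0,0,0],[21,37,0],0],[[0,0,0],[21,37,0],0],[[0,0,0],[21,37,0],0],[[0,0,0],[21,37,0],0],[[0,0,0],[21,37,0],0],[[0,0,0],[10,21,0],0]]'

```text
clock: 9.8
tool_pos: [0.5149, 0.2816, 0.1424]
eef_rot: [0.102, 0.995, -0.0, -0.0]
force: [0.3, 0.1, 0.2]
gripper_width: 0.0429
finger_force: 0.0
```

```bash
cat >> h.py <<'E'
def wdie(name,guess):
    p=arm.camera_params("wrist");im=arm.read_camera("wrist");p2=arm.camera_params("wrist");cv2.imwrite(f"pics/{name}.png",im)
    print("cam drift",np.abs(p["xyz"]-p2["xyz"]).max())
    hsv=cv2.cvtColor(im,cv2.COLOR_BGR2HSV)
    br=cv2.inRange(hsv,(14,120,90),(30,255,255))
    k,l,st,c=cv2.connectedComponentsWithStats(br)
    for i in range(1,k):
        if st[i,4]>150:
            x,y,w,h,a=st[i]; print("brass",st[i],c[i].round(1),"@.041",onz(p,*c[i],.041)[:2].round(4))
E
python3 -c "
from h import *
go(.5165,.280,.15); wdie('d1',None)"
```

```text
t 9.8 pos [0.5149 0.2816 0.1424] F [0.32 0.07 0.18] w 0.0429
tool delta mm [-1.9 -1.3 -7.6] ang tool y 1.367 tilt [-0.0009 -0.0007] dBoxY -0.003
cam drift 0.001907169597715419
brass [399 117  13  14 153] [404.7 123.5] @.041 [0.4628 0.3851]
brass [272 206  19  28 423] [281.1 219.7] @.041 [0.5178 0.2809]
brass [228 311  37  38 713] [248.3 329.9] @.041 [0.6161 0.2301]
```

View pics/d1.png

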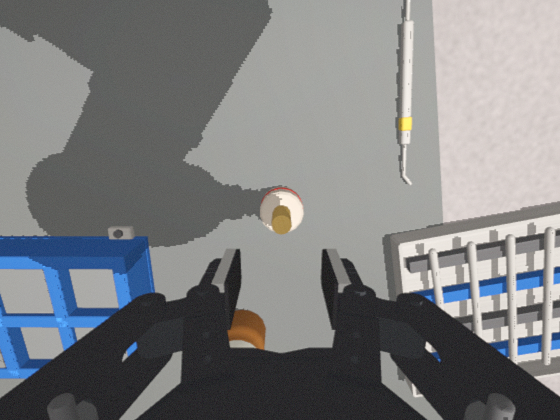

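Wrist view: cream die with red band at (281,210), brass post at (281,220), between the open fingers. The tray on the right and the jar at the bottom are clear.

>>> move_arm --rows '[[[0,0,0],[-2.5,0,25],0],[[0,0,0],[0,0,25],0],[[0,0,0],[0,0,15],0],[[0,0,0],[0,0,5],0],[[0,0,0],[0,0,0],0],[[0,0,0],[0,0,0],0],[[0,0,0],[0,0,0],0],[[0,0,0],[0,0,0],0]]'

```text
clock: 10.65
tool_pos: [0.5192, 0.2792, 0.0738]
eef_rot: [0.102, 0.995, 0.001, 0.001]
force: [0.1, -0.0, 0.4]
gripper_width: 0.0426
finger_force: 0.0
```

```bash
python3 -c "
from h import *
go(.5175,.281,.049); wdie('d1b',None)"
```

```text
t 10.65 pos [0.5192 0.2792 0.0738] F [ 0.09 -0.02  0.44] w 0.0426
tool delta mm [ 2.   1.3 24.8] ang tool y 1.366 tilt [0.0012 0.001 ] dBoxY -0.001
cam drift 0.0001534296426388415
brass [442 107  20  19 332] [451.9 116. ] @.041 [0.4624 0.3795]
brass [271 229  27  44 995] [283.7 250.6] @.041 [0.5181 0.281 ]
```

>>> move_arm --rows '[[[0,0,0],[1.5,1.3,10],0],[[0,0,0],[0,0,10],0],[[0,0,0],[0,0,4.5],0],[[0,0,0],[0,0,0],0],[[0,0,0],[0,0,0],-1],[[0,0,0],[0,0,0],-1],[[0,0,0],[0,0,0],-1],[[0,0,0],[0,0,0],-1]]' --newtons 40

```text
clock: 11.5
tool_pos: [0.5178, 0.2808, 0.0487]
eef_rot: [0.102, 0.995, 0.0, 0.0]
force: [0.5, -0.3, 0.1]
gripper_width: 0.0146
finger_force: 39.0
```

```bash
python3 -c "
from h import *
go(*cell(-1,1),.12)"
```

```text
t 11.5 pos [0.5178 0.2808 0.0487] F [ 0.5  -0.31  0.13] w 0.0146
tool delta mm [ -66.2 -167.4  -71.3] ang tool y 1.366 tilt [0.0007 0.0005] dBoxY -0.001
```

>>> move_arm --rows '[[[0,0,0],[0,0,-35],-1],[[0,0,0],[0,0,-40],-1],[[0,0,0],[-13,-34,0],-1],[[0,0,0],[-13,-34,0],-1],[[0,0,0],[-13,-34,0],-1],[[0,0,0],[-13,-33,0],-1],[[0,0,0],[-14,-32,0],-1],[[0,0,0],[0,0,0],-1]]'

```text
clock: 12.3
tool_pos: [0.5481, 0.1, 0.1232]
eef_rot: [0.104, 0.995, -0.0, -0.0]
force: [-0.1, -0.0, -2.1]
gripper_width: 0.0145
finger_force: 39.5
```

>>> move_arm --rows '[[[0,0,0],[0,0,0],-1],[[0,0,0],[0,0,0],-1],[[0,0,0],[0,0,0],-1],[[0,0,0],[0,0,0],-1],[[0,0,0],[0,0,0],-1],[[0,0,0],[0,0,0],-1],[[0,0,0],[0,0,0],-1],[[0,0,0],[0,0,0],-1]]'

```text
clock: 13.1
tool_pos: [0.5482, 0.1037, 0.1234]
eef_rot: [0.102, 0.995, 0.0, 0.0]
force: [-0.5, 0.4, -0.8]
gripper_width: 0.0149
finger_force: 39.5
```

```bash
python3 -c "
from h import *
go(*cell(-1,1),.0707); wdie('i1',None)"
```

```text
t 13.1 pos [0.5482 0.1037 0.1234] F [-0.47  0.35 -0.76] w 0.0149
tool delta mm [-0.4 -0.3 52.7] ang tool y 1.366 tilt [0. 0.] dBoxY -0.001
cam drift 3.377015351960222e-05
brass [ 265  248   33   55 1515] [280.8 275.7] @.041 [0.5903 0.0947]
brass [ 393  259   64   50 1191] [420.5 280.2] @.041 [0.6167 0.2021]
```

View pics/i1.png

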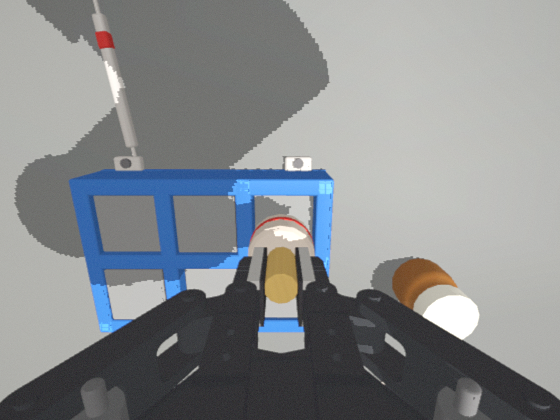

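The die hangs straight between the fingers at (281,245), above cell (-1,1). Lowering it.

>>> move_arm --rows '[[[0,0,0],[-0.4,-0.3,15],-1],[[0,0,0],[0,0,8],-1],[[0,0,0],[0,0,4],-1],[[0,0,0],[0,0,4],-1],[[0,0,0],[0,0,4],-1],[[0,0,0],[0,0,2],-1],[[0,0,0],[0,0,0],-1],[[0,0,0],[0,0,0],-1]]'

```text
clock: 13.95
tool_pos: [0.5487, 0.1033, 0.0866]
eef_rot: [0.102, 0.995, 0.0, 0.0]
force: [0.9, 0.4, -2.6]
gripper_width: 0.0145
finger_force: 39.5
```

>>> move_arm --rows '[[[0,0,0],[0,0,3],-1],[[0,0,0],[0,0,3],-1],[[0,0,0],[0,0,3],-1],[[0,0,0],[0,0,3],-1],[[0,0,0],[0,0,2],-1],[[0,0,0],[0,0,2],-1],[[0,0,0],[0,0,0],-1],[[0,0,0],[0,0,0],-1]]'

```text
clock: 14.75
tool_pos: [0.5486, 0.1033, 0.0704]
eef_rot: [0.102, 0.995, 0.0, 0.0]
force: [1.3, 0.2, 0.2]
gripper_width: 0.0146
finger_force: 39.7
```

>>> move_arm --rows '[[[0,0,0],[0,0,1],-1],[[0,0,0],[0,0,1],-1],[[0,0,0],[0,0,0],-1],[[0,0,0],[0,0,0],-1],[[0,0,0],[0,0,0],-1],[[0,0,0],[0,0,0],-1],[[0,0,0],[0,0,0],-1],[[0,0,0],[0,0,0],-1]]'

```text
clock: 15.55
tool_pos: [0.5486, 0.1033, 0.0685]
eef_rot: [0.102, 0.995, 0.0, 0.0]
force: [-0.2, 0.6, 3.3]
gripper_width: 0.0145
finger_force: 40.0
```

>>> move_arm --rows '[[[0,0,0],[0,0,-2],-1],[[0,0,0],[0,0,0],-0.1],[[0,0,0],[0,0,0],-0.1],[[0,0,0],[0,0,0],-0.1],[[0,0,0],[0,0,-10],-0.1],[[0,0,0],[0,0,-30],-0.1],[[0,0,0],[0,0,-40],-0.1],[[0,0,0],[0,0,0],-0.1]]'

```text
clock: 16.35
tool_pos: [0.5519, 0.1039, 0.1572]
eef_rot: [0.102, 0.995, 0.002, 0.005]
force: [0.8, 1.0, 0.4]
gripper_width: 0.0384
finger_force: 0.0
```

```bash
python3 - <<'E'
from h import *
go(.484,-.2415,.15)
im=arm.read_camera("wrist");cv2.imwrite("pics/r1.png",im)
E
```

```text
t 16.35 pos [0.5519 0.1039 0.1572] F [0.79 1.   0.43] w 0.0384
tool delta mm [  -3.5 -352.     5.5] ang tool y 1.367 tilt [0.0111 0.0027] dBoxY -0.002
```

View pics/r1.png

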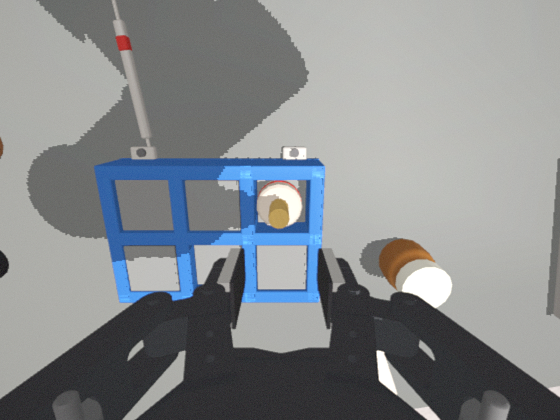

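The die stands upright in its cell at (279,203). On to the second die.

>>> move_arm --rows '[[[0,0,0],[0,-44,0],0],[[0,0,0],[0,-44,0],0],[[0,0,0],[0,-44,0],0],[[0,0,0],[0,-44,0],0],[[0,0,0],[0,-44,0],0],[[0,0,0],[0,-44,0],0],[[0,0,0],[0,-44,0],0],[[0,0,0],[0,-40,0],0]]'

```text
clock: 17.2
tool_pos: [0.4764, -0.2392, 0.1502]
eef_rot: [0.103, 0.995, 0.0, -0.0]
force: [1.0, -0.4, 0.2]
gripper_width: 0.0431
finger_force: 0.0
```

>>> move_arm --rows '[[[0,0,0],[0,0,25],0],[[0,0,0],[0,0,15],0],[[0,0,0],[0,0,0],0],[[0,0,0],[0,0,0],0],[[0,0,0],[0,0,0],0],[[0,0,0],[0,0,0],0],[[0,0,0],[0,0,0],0],[[0,0,0],[0,0,0],0]]'

```text
clock: 18.0
tool_pos: [0.4778, -0.2373, 0.1108]
eef_rot: [0.102, 0.995, -0.0, 0.0]
force: [-0.6, -1.3, 0.8]
gripper_width: 0.0428
finger_force: 0.0
```

```bash
python3 -c "
from h import *
go(.484,-.2415,.075); wdie('d2',None)"
```

```text
t 18.0 pos [ 0.4778 -0.2373  0.1108] F [-0.64 -1.33  0.76] w 0.0428
tool delta mm [-6.9 -2.8 35.8] ang tool y 1.366 tilt [ 0.0007 -0.0001] dBoxY -0.001
cam drift 0.00010073958745657197
brass [272 117  30  30 625] [287.3 131.5] @.041 [ 0.4129 -0.22  ]
brass [366 132  48  44 989] [391.9 157.3] @.041 [ 0.4428 -0.1562]
brass [267 223  23  35 630] [278.3 240.8] @.041 [ 0.4854 -0.241 ]
brass [160 266  34  36 729] [177.7 282.7] @.041 [ 0.5032 -0.3213]
```

View pics/d2.png

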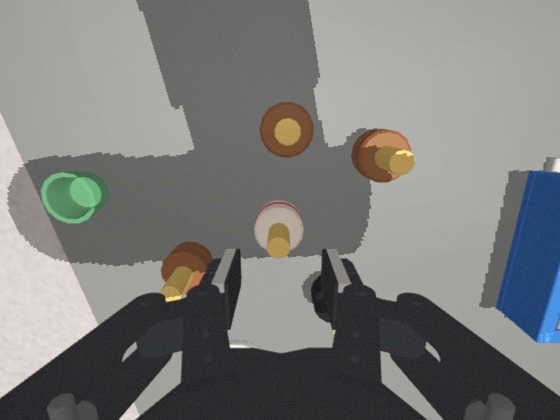

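The chosen cream die is at (278,235), with its post at (278,241). The brown look-alikes at (287,130), (382,157) and (187,270) and the black one at (325,295) clear the fingers.

>>> move_arm --rows '[[[0,0,0],[-8,-2,10],0],[[0,0,0],[0,0,14],0],[[0,0,0],[0,0,5],0],[[0,0,0],[0,0,3],0],[[0,0,0],[0,0,0],0],[[0,0,0],[0,0,0],0],[[0,0,0],[0,0,0],0],[[0,0,0],[0,0,0],0]]'

```text
clock: 18.85
tool_pos: [0.4853, -0.2411, 0.0788]
eef_rot: [0.102, 0.995, -0.0, 0.0]
force: [-0.1, -0.2, 0.6]
gripper_width: 0.0431
finger_force: 0.0
```

```bash
python3 -c "
from h import *
go(.4854,-.241,.049); wdie('d2b',None)"
```

```text
t 18.85 pos [ 0.4853 -0.2411  0.0788] F [-0.11 -0.19  0.63] w 0.0431
tool delta mm [-0.1  0.1 29.8] ang tool y 1.366 tilt [ 0.0008 -0.0002] dBoxY -0.001
cam drift 6.243230925701004e-05
brass [276  99  35  36 954] [293.3 116.4] @.041 [ 0.4122 -0.2196]
brass [ 395  121   51   50 1071] [416.1 148.3] @.041 [ 0.4419 -0.1577]
brass [268 228  28  43 925] [281.5 249.8] @.041 [ 0.4857 -0.241 ]
brass [153 277  30  24 460] [169.4 288.3] @.041 [ 0.4971 -0.315 ]
```

>>> move_arm --rows '[[[0,0,0],[0,0,15],0],[[0,0,0],[0,0,10],0],[[0,0,0],[0,0,5],0],[[0,0,0],[0,0,0],0],[[0,0,0],[0,0,0],-1],[[0,0,0],[0,0,0],-1],[[0,0,0],[0,0,0],-1],[[0,0,0],[0,0,0],-1]]' --newtons 40

```text
clock: 19.7
tool_pos: [0.4854, -0.2411, 0.049]
eef_rot: [0.102, 0.995, -0.0, 0.001]
force: [-0.8, -0.2, 2.4]
gripper_width: 0.0146
finger_force: 39.0
```

```bash
python3 -c "
from h import *
go(*cell(1,0),.124)"
```

```text
t 19.7 pos [ 0.4854 -0.2411  0.049 ] F [-0.79 -0.25  2.43] w 0.0146
tool delta mm [-49.6 292.  -75. ] ang tool y 1.366 tilt [ 0.0011 -0.0003] dBoxY -0.001
```

>>> move_arm --rows '[[[0,0,0],[0,0,-35],-1],[[0,0,0],[0,0,-45],-1],[[0,0,0],[-4,30,0],-1],[[0,0,0],[-8,45,0],-1],[[0,0,0],[-8,45,0],-1],[[0,0,0],[-8,45,0],-1],[[0,0,0],[-8,45,0],-1],[[0,0,0],[-8,45,0],-1]]'

```text
clock: 20.5
tool_pos: [0.5801, 0.0015, 0.1282]
eef_rot: [0.102, 0.995, -0.0, -0.0]
force: [0.1, -0.7, -1.1]
gripper_width: 0.0146
finger_force: 39.3
```

>>> move_arm --rows '[[[0,0,0],[-5,37,0],-1],[[0,0,0],[0,0,0],-1],[[0,0,0],[0,0,0],-1],[[0,0,0],[0,0,0],-1],[[0,0,0],[0,0,0],-1],[[0,0,0],[0,0,0],-1],[[0,0,0],[0,0,0],-1],[[0,0,0],[0,0,0],-1]]'

```text
clock: 21.3
tool_pos: [0.5924, 0.0344, 0.1285]
eef_rot: [0.103, 0.995, 0.0, 0.0]
force: [0.5, 0.3, -2.0]
gripper_width: 0.0146
finger_force: 39.4
```

```bash
python3 -c "
from h import *
go(*cell(1,0),.087)"
```

```text
t 21.3 pos [0.5924 0.0344 0.1285] F [ 0.51  0.32 -1.99] w 0.0146
tool delta mm [-0.9  0.4 41.5] ang tool y 1.365 tilt [0.0001 0.    ] dBoxY -0.0
```

>>> move_arm --rows '[[[0,0,0],[-1,0.4,18],-1],[[0,0,0],[0,0,10],-1],[[0,0,0],[0,0,5],-1],[[0,0,0],[0,0,4],-1],[[0,0,0],[0,0,3],-1],[[0,0,0],[0,0,2],-1],[[0,0,0],[0,0,0],-1],[[0,0,0],[0,0,0],-1]]'

```text
clock: 22.1
tool_pos: [0.5937, 0.0351, 0.0867]
eef_rot: [0.102, 0.995, 0.0, 0.0]
force: [0.1, 0.1, -1.8]
gripper_width: 0.0143
finger_force: 39.5
```

>>> move_arm --rows '[[[0,0,0],[0,0,3],-1],[[0,0,0],[0,0,3],-1],[[0,0,0],[0,0,3],-1],[[0,0,0],[0,0,3],-1],[[0,0,0],[0,0,2],-1],[[0,0,0],[0,0,2],-1],[[0,0,0],[0,0,0],-1],[[0,0,0],[0,0,0],-1]]'

```text
clock: 22.9
tool_pos: [0.5936, 0.0351, 0.0704]
eef_rot: [0.102, 0.995, 0.0, 0.0]
force: [1.1, 0.4, 0.1]
gripper_width: 0.0144
finger_force: 39.7
```

>>> move_arm --rows '[[[0,0,0],[0,0,1],-1],[[0,0,0],[0,0,1],-1],[[0,0,0],[0,0,0],-1],[[0,0,0],[0,0,0],-1],[[0,0,0],[0,0,0],-1],[[0,0,0],[0,0,0],-1],[[0,0,0],[0,0,0],-1],[[0,0,0],[0,0,0],-1]]'

```text
clock: 23.7
tool_pos: [0.5937, 0.035, 0.0686]
eef_rot: [0.102, 0.995, 0.0, 0.0]
force: [-0.3, 0.7, 4.1]
gripper_width: 0.0146
finger_force: 40.1
```

>>> move_arm --rows '[[[0,0,0],[0,0,-2],-1],[[0,0,0],[0,0,0],-0.1],[[0,0,0],[0,0,0],-0.1],[[0,0,0],[0,0,0],-0.1],[[0,0,0],[0,0,-10],-0.1],[[0,0,0],[0,0,-30],-0.1],[[0,0,0],[0,0,-45],-0.1],[[0,0,0],[0,0,0],-0.1]]'

```text
clock: 24.5
tool_pos: [0.5973, 0.0351, 0.1631]
eef_rot: [0.102, 0.995, 0.001, 0.006]
force: [0.3, -0.0, 0.5]
gripper_width: 0.0389
finger_force: 0.0
```

>>> move_arm --rows '[[[0,0,0],[0,0,-40],-0.1],[[0,0,0],[20,-30,-20],-0.1],[[0,0,0],[20,-30,0],-0.1],[[0,0,0],[20,-30,0],-0.1],[[0,0,0],[20,-20,0],-0.1],[[0,0,0],[0,0,0],-0.1],[[0,0,0],[0,0,0],-0.1],[[0,0,0],[0,0,0],-0.1]]'

```text
clock: 25.3
tool_pos: [0.4934, -0.0561, 0.2157]
eef_rot: [0.102, 0.995, 0.0, 0.0]
force: [0.5, 0.2, 0.7]
gripper_width: 0.0384
finger_force: 0.0
```

```bash
python3 - <<'E'
from h import *
a=arm.read_camera("side")[160:270,180:340];b=arm.read_camera("wrist")
cv2.imwrite("pics/end.png",np.hstack([cv2.resize(a,(407,280),interpolation=cv2.INTER_CUBIC),cv2.resize(b,(373,280))]))
E
```

```text
(no output)
```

View pics/end.png

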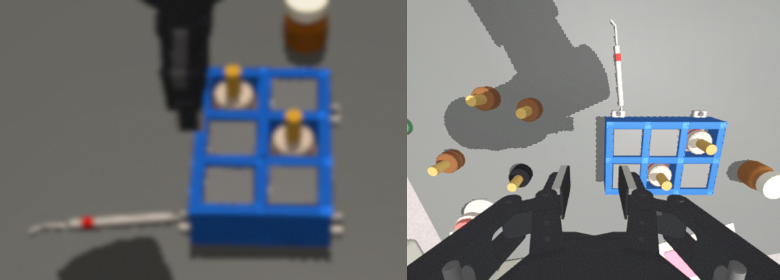

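Both dies stand upright and sunk in their cells: side crop (233,90) and (293,135). The scaler and jar have not moved, and the gripper is clear.

```bash
python3 -c "
from workcell import arm
print(arm.sign_off())"
```

```text
the job is handed in; nothing more can be done
None
```

I stood both stone dies upright and fully down in the two empty cells, box x −29/y +58 mm and x +29/y 0 mm, and handed the job in at about 25 s; no force reading passed 10 N, but the sign-off gave no verdict.

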